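Seat a spice jar on a small scale pan

TASK

Pick up the small glass spice jar and stand it on the pan of the little scale, clear of the rubber V-stop; then, keeping it standing on the pan, slide it gently towards the stop until you feel it bear on both sides of the V, so that it sits in the middle with no edge overhanging the pan. It is glass: set it down softly, press it against the stop only lightly, with a few newtons, leave it standing there and do not disturb the other things.

Things in the scene. Friction and masses are not known exactly. Their poses are not given: they have to be found in the camera images.
- jar: the small glass spice jar, 56 mm in diameter, 70 mm high (glass wall straight up to 55 mm, then a steel screw lid 53 mm in diameter), brown filling, about 0.2 kg (0.14 to 0.28). Origin at the centre of its underside, z up along its axis. It starts standing on the ledge, on the robot's right side. The other glass jar is bigger (68 mm by 118 mm).
- pan: square steel pan, 92 x 92 mm, 6 mm thick, level on the scale, sinking 0.17 mm per newton; the jar slides on it with 1 to 3 N. Origin at the centre of its underside; its top is 6 mm above that, 50 mm above the ledge. x and y run along the pan's edges and are those of the scale; x points to the stop.
- scale: small white kitchen scale fixed to the ledge, 170 mm (x) by 120 mm (y), 35 mm high, with an aluminium column 90 mm high at its +x end that carries a black rubber V-stop over the far part of the pan. Origin at the centre of its underside. The stop can be set along x and clamped, differently every time: this is not measured, it must be felt. It gives 0.1 mm per newton; over 10 N is too much.
- seat (a point): point on the scale above the pan's centre, 19 mm over the pan's top, at mid height of the V-stop (16 mm high). The V's two upright faces stand at 45 degrees to x, 28 mm long, open to -x: a jar pushed along +x centres itself in y and touches both. The seated jar's axis then lies within 9 mm of this point in x, before or beyond. The stop reaches 35 mm to either side. Axes as the scale's.
- tall_jar: bystander: bigger glass jar, 68 mm in diameter, 118 mm high, origin under its centre
- sufuria: bystander: aluminium cooking pot, 202 mm over the rim, 90 mm high, origin under its centre
- spoon: bystander: wooden spoon, 240 mm long, lying along its x
- opener: bystander: steel can opener, 140 mm long, 34 mm wide, 17 mm high, lying along its x between the jars and the scale
- tub: bystander: plastic tub with spring clip, 98 x 138 mm, 75 mm high, origin under its centre
Things that resemble listed ones, but are neither listed nor needed, are in the scene too. What is shaped like the jar but turquoise is not meant. There is more than one size of the scale; the one meant has the size given above.

How it is judged (in metres and radians):
On the way, in this order (a step that is already met when the one before it is completed fails the run):
1. the jar stands on the pan, not yet touching the stop (contact force between jar and pan above 0.5 N and z of jar in the frame of pan between 0.003 and 0.009 m and angle between jar's own z axis and vertical below 0.08 rad and contact force between jar and scale below 0.1 N and x of jar in the frame of pan between -0.03 and 0.03 m and y of jar in the frame of pan between -0.02 and 0.02 m), for 0.1 s.
2. the jar, standing on the pan, bears on the stop with 3 to 10 N, in the middle of the V (contact force between jar and pan above 0.5 N and z of jar in the frame of pan between 0.003 and 0.009 m and angle between jar's own z axis and vertical below 0.08 rad and contact force between jar and scale between 3 and 10 N and x of jar in the frame of pan between -0.014 and 0.014 m and y of jar in the frame of pan between -0.003 and 0.003 m), for 0.2 s.
At the end, for the whole second after the job is handed in: the jar stands upright (within 0.08 rad) and at rest on the pan, its centre within 14 mm of the pan's centre along x and 4 mm along y, so that its whole foot is at least 4 mm inside the pan's edges; it has been pressed home in the V-stop with 3 to 10 N for 0.2 s on the way (contact force between jar and pan above 0.5 N and z of jar in the frame of pan between 0.003 and 0.009 m and angle between jar's own z axis and vertical below 0.08 rad and x of jar in the frame of pan between -0.014 and 0.014 m and y of jar in the frame of pan between -0.004 and 0.004 m and linear speed of jar below 0.01 m/s); the robot touches nothing.
It fails at once if the stop or scale is pressed harder than 10 N (contact force between anything else and scale above 10 N).
It fails at once if the jar is banged down on or pressed into the pan (over 20 N) (contact force between jar and pan above 20 N).
It fails at once if the jar is tipped by more than 0.4 rad (angle between jar's own z axis and vertical above 0.4 rad).
It fails at once if another thing is shifted by more than 20 mm (distance of any of tall_jar, sufuria, spoon, opener, tub from where it was at the start of the episode above 0.02 m).
It also fails if it takes over 61 s, if anything falls off the work surface, if the arm or the gripper's body presses on something with over 40 N, if the wrist force passes 120 N, or if a joint passes its speed limit or range.

ROBOT

A 6-joint arm with a two-finger parallel gripper is mounted at the origin on the work surface. World frame = base frame: x ahead of the robot, y to its left, z up, the work surface at z = 0. Lengths are in mm, angles in rad, forces in N, time in s.
With the tool pointing down it reaches from about 325 to 900 mm from the base axis. Payload 6.1 kg.
Tool frame: the origin (TCP) lies midway between the tips of the shut fingers; the grasp point (between the pads) lies r.tcp_to_grasp behind it (r.tcp_to_grasp is the distance from the TCP to the grasp point, in mm); z points along the fingers, y is the direction in which the jaws open and shut (so a half turn about z gives the same grasp; the last joint's range is limited). The gripper opens to 85 mm and grips with 20 to 120 N. Pads are 22 mm wide; open, the fingers measure 114 mm over their backs; the gripper's body (76 mm by 85 mm) begins 54 mm behind the grasp point. The pads swing forward as they close: fully open they stand 13 mm farther back than shut.
Start: joints at [-1.353, 0.22, 1.526, -0, 1.395, -0.126], TCP at [210.66, -588.42, 202.7] pointing down, gripper open.
Joint ranges: [-2.98, 2.98], [-0.91, 2.08], [0.09, 2.57], [-1.24, 4.39], [0.2, 2.65], [-2.68, 2.68]. Speed limits (rad/s): [2.57, 2.57, 3.01, 3.14, 3.14, 3.14].

INTERFACE

Orientations are given as a rotation vector (axis times angle).
In Python, from cell import r gives the robot as it stands.
- The arm moves only by the tool step_arm, never from a script. Its argument "targets" is a list of rows, each an object of numbers: "ax", "ay", "az": the turn, a rotation vector about the tool's x, y, z in rad; "x", "y", "z": the shift along the tool's x, y, z in m; "grip": the opening, from -1 (shut) to 1 (fully open), so that 0 is half open. A call has 1 to 10 rows; each row is the pose to reach, as a shift and turn from the pose commanded when the call began, along the tool's axes at that moment; what a row does not reach only later rows make up. A row lasts 1/10 s, in which the tool goes at most 50 mm and 8.59 degrees, less where a joint would pass 70% of its speed; a pose out of reach is approached as far as the arm can. A call with a gripper value outside its range is refused whole. The fingers move at their own pace and stop on an object; "squeeze" is the grip in N (left out, the last holds). Time passes only in rows, so rows that repeat a pose let the fingers close. It gives the time, the measured TCP pose, the force and the opening at its end, in the units of the state.
- r.read_state(): the state, without advancing time (a new reading comes with each control period).
- r.read_camera(name): name is "side" or "top" or "wrist"; returns a dict with "frame" (480x640x3 uint8, red, green, blue), "K" (3x3 intrinsics, pixels), "position" and "rotation" of the camera in the world; the wrist camera has in their place "hand_eye" (4x4, takes a point from camera to tool coordinates, whose origin is the TCP and whose axes are the flange's). Camera axes: x right, y up, looking along -z (the intrinsics and any distortion apply to the point x, -y, -z); pixel columns grow to the right and rows downward; lengths in mm; the calibration is good to about 2 mm. A picture is of the moment at which its call begins: read the wrist's pose just before it. There is no depth.
- r.sign_off(): hands the job in, once; it reports no verdict.
The state is a dict: "t": time; "q": joint angles; "qvel": joint speeds; "tau": joint torques, N m; "position": TCP position; "eef_rot": TCP orientation; "force": force on the tool from outside, world axes, zero at the start; "torque": the same for the moment, N m; "opening": finger opening in mm.
Only numpy, scipy, OpenCV 4.12 (cv2) and the standard library are available. Lean on these libraries where they do the work, as an engineer would, in place of code of your own. Each camera call takes 0.05 s, during which the arm holds its last target. There are 200 camera calls.

## Working session

There is one attempt and no reset: what is moved stays moved. The work goes in short steps, Python scripts to look and compute and a tool call to move; the robot and the scene stay as the last step left them, time stands still between calls to the robot, and variables do not carry over. Pictures are saved under pics/ and viewed, about 8 in all and at most 12, crops included, and the job is handed in when it is done.

Besides the shell and the picture viewer there is one more tool, called after "Call:" by a JSON object that holds its "name" and its "arguments", one argument or row to a line. step_arm: Moves the arm, as the interface text tells. Its arguments: {"type":"object","properties":{"targets":{"type":"array"},"squeeze":{"type":"number"}},"required":["targets"]}

```bash
ls; mkdir -p pics; cat > h.py <<'E'
import numpy as np, cv2
from cell import r
def cam(n):
    s=r.read_state(); c=r.read_camera(n); 
    if 'hand_eye' in c:
        from scipy.spatial.transform import Rotation as R
        T=np.eye(4);T[:3,:3]=R.from_rotvec(s['eef_rot']).as_matrix();T[:3,3]=s['position']
        M=T@np.array(c['hand_eye']); c['position']=M[:3,3]; c['rotation']=M[:3,:3]
    return c
def ray(c,u,v):
    K=np.array(c['K']); d=np.array([(u-K[0,2])/K[0,0],-(v-K[1,2])/K[1,1],-1.]) 
    return np.array(c['position'],float), np.array(c['rotation'])@d
def onz(c,u,v,z):
    p,d=ray(c,u,v); return p+d*(z-p[2])/d[2]
def proj(c,P):
    K=np.array(c['K']); q=np.array(c['rotation']).T@(np.array(P)-c['position']); return K[0,2]-K[0,0]*q[0]/q[2], K[1,2]+K[1,1]*q[1]/q[2]
def save(c,n): cv2.imwrite('pics/'+n,c['frame'][:,:,::-1])
E
python3 - <<'E'
from h import *
import pickle
print(r.read_state(), r.tcp_to_grasp)
for n in('top','side','wrist'):
    c=cam(n); save(c,n+'0.png'); pickle.dump(c,open(n+'0.pkl','wb')); print(n,{k:np.round(v,3).tolist() for k,v in c.items() if k!='frame' })
E
```

```text
pics
{'t': 0.0, 'q': array([-1.35312056e+00,  2.21201965e-01,  1.52763247e+00, -2.89653691e-05,
        1.39469116e+00, -1.26093588e-01]), 'qvel': array([-0.00069962, -0.00062433, -0.00018077,  0.00089054,  0.00120302,
        0.00042711]), 'tau': array([-1.43428510e-04, -4.96909654e+01, -3.89388049e+01, -1.61427024e-04,
        1.12628523e-02, -9.92004772e-06]), 'position': array([ 210.49430476, -587.77978365,  201.60295384]), 'eef_rot': array([-3.09339610e+00, -5.37014462e-01,  1.83612593e-04]), 'force': array([ 0.5396203 , -0.10830772,  0.02965958]), 'torque': array([-0.02868386, -0.01105969, -0.013227  ]), 'opening': 85.38639321954814} 18.700000000000003
top {'K': [[503.13, 0.0, 323.264], [0.0, 503.13, 241.298], [0.0, 0.0, 1.0]], 'position': [419.051, -27.62, 1414.346], 'rotation': [0.042, -0.063, -1.575]}
side {'K': [[543.046, 0.0, 313.172], [0.0, 543.046, 246.77], [0.0, 0.0, 1.0]], 'position': [-103.913, 759.287, 838.285], 'rotation': [0.379, -1.115, -2.281]}
wrist {'K': [[426.971, 0.0, 318.874], [0.0, 426.971, 230.393], [0.0, 0.0, 1.0]], 'hand_eye': [[0.002, 0.964, 0.266, 68.024], [1.0, -0.002, 0.0, 0.938], [0.001, 0.266, -0.964, -171.526], [0.0, 0.0, 0.0, 1.0]], 'position': [274.966, -566.08, 373.241], 'rotation': [[0.339, 0.907, 0.251], [-0.941, 0.328, 0.088], [-0.003, -0.266, 0.964]]}
```

```bash
python3 - <<'E'
s=open('h.py').read()
s=s.replace("    return c\ndef ray","    c['rotation']=np.array(c['rotation'],float)\n    if c['rotation'].ndim==1: c['rotation']=cv2.Rodrigues(c['rotation'])[0]\n    return c\ndef ray")
open('h.py','w').write(s)
E
python3 - <<'E'
import pickle,cv2
for n in('top','side'):
    c=pickle.load(open(n+'0.pkl','rb')); 
    if c['rotation'].ndim==1:c['rotation']=cv2.Rodrigues(c['rotation'])[0]
    pickle.dump(c,open(n+'0.pkl','wb'))
E
```

```text
(no output)
```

View pics/top0.png

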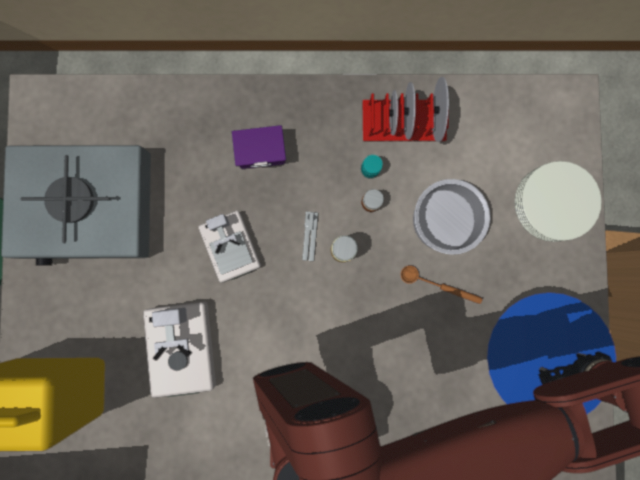

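View pics/side0.png

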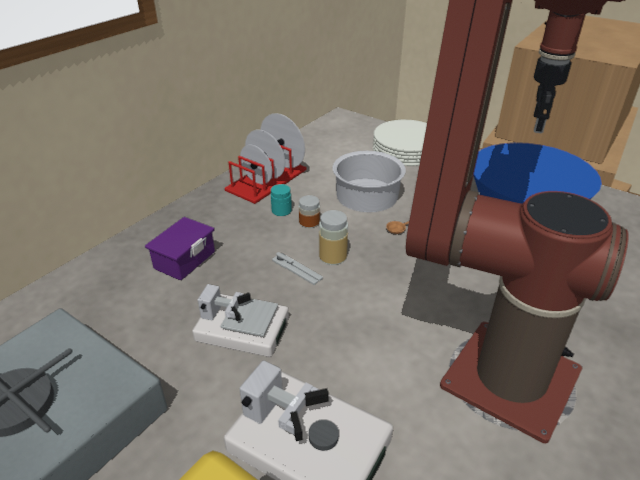

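```bash
python3 - <<'E'
from h import *
import pickle
T=pickle.load(open('top0.pkl','rb'));S=pickle.load(open('side0.pkl','rb'))
print('jar lid',onz(T,373,199,70),'side lid',onz(S,309,203,70), 'foot side ctr',onz(S,310,220,0))
print('tall',onz(T,344,248,118),onz(S,334,219,118))
print('turq',onz(T,373,166,70))
for k,p in dict(a=(199,229),b=(238,211),c=(260,266),d=(221,281)).items(): print(k,onz(T,*p,35))
for k,p in dict(a=(145,309),b=(206,301),c=(213,390),d=(152,396)).items(): print('big',k,onz(T,*p,35))
print(proj(T,[0,0,0]))
a=cv2.resize(T['frame'][190:300,190:300],(500,500),interpolation=cv2.INTER_CUBIC)
b=cv2.resize(S['frame'][270:365,180:300],(500,396),interpolation=cv2.INTER_CUBIC)
d=cv2.resize(S['frame'][170:270,255:360],(263,250))
out=np.zeros((600,790,3),np.uint8);out[:500*1,:500][:, :]=a
out=np.zeros((560,790,3),np.uint8); out[:280,:280]=cv2.resize(a,(280,280)); out[:280,285:285+354]=cv2.resize(b,(354,280)); out[290:540,:263]=d
e=cv2.resize(T['frame'][140:270,310:420],(230,270));out[290:560,285:515]=e
cv2.imwrite('pics/crop1.png',out[:,:,::-1])
E
```

```text
jar lid [ 622.56011169 -180.12485888   70.        ] side lid [ 613.39252038 -170.03050769   70.        ] foot side ctr [ 626.19131803 -190.10351389    0.        ]
tall [488.06209933 -98.17707271 118.        ] [481.17860297 -92.71687866 118.        ]
turq [ 712.65002737 -181.20911505   70.        ]
a [546.56671943 294.94596075  35.        ]
b [595.85911075 188.46026529  35.        ]
c [444.28568701 127.54302121  35.        ]
d [403.98427721 233.58697831  35.        ]
big a [329.44577806 438.49884717  35.        ]
big b [350.00947403 273.81754417  35.        ]
big c [112.06858655 252.66624554  35.        ]
big d [ 97.61271386 415.62095441  35.        ]
(np.float64(307.436395478849), np.float64(427.80538706496804))
```

View pics/crop1.png

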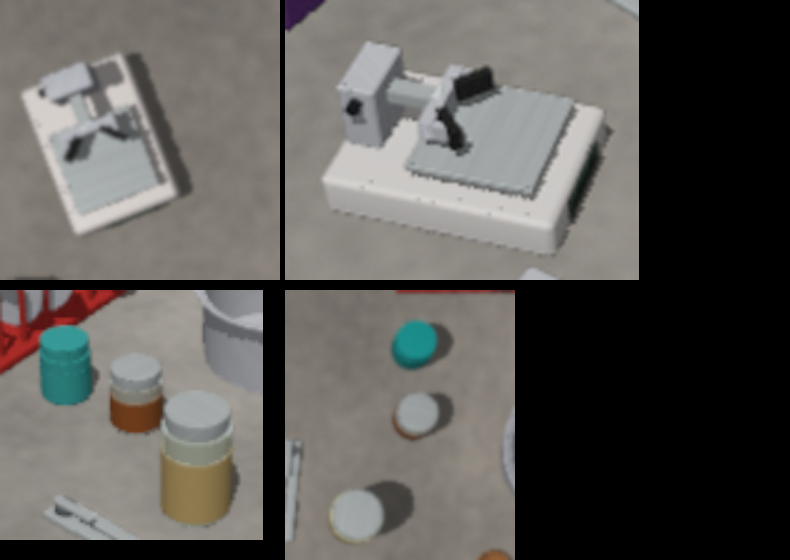

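```bash
cat >> h.py <<'E'
def tri(*obs):
    A=np.zeros((3,3));b=np.zeros(3);L=[]
    for c,u,v in obs:
        p,d=ray(c,u,v);d=d/np.linalg.norm(d);M=np.eye(3)-np.outer(d,d);A+=M;b+=M@p;L.append((p,d))
    X=np.linalg.solve(A,b);return X,[round(float(np.linalg.norm(np.cross(X-p,d))),1) for p,d in L]
E
python3 - <<'E'
from h import *
import pickle
T=pickle.load(open('top0.pkl','rb'));S=pickle.load(open('side0.pkl','rb'))
for n,t,s in [('jar',(373,199),(309,203)),('tall',(344,248),(334,219)),('a',(199,229),(194,330)),('d',(221,281),(271,344)),('c',(260,266),(288,307))]:
    print(n,*tri((T,*t),(S,*s)))
E
```

```text
jar [ 623.41826221 -181.71664421   60.00193157] [0.8, 0.8]
tall [487.28277623 -99.25333543 111.86405722] [1.3, 1.3]
a [547.9272685  296.12041653  35.67067291] [1.9, 1.9]
d [402.80906523 232.80365996  34.30861499] [1.5, 1.5]
c [443.95476434 127.86260868  29.26493599] [0.5, 0.5]
```

```bash
cat >> h.py <<'E'
def go(p,yaw=None):
    from scipy.spatial.transform import Rotation as R
    s=r.read_state();Q=R.from_rotvec(s['eef_rot']);d=Q.inv().apply(np.array(p)-s['position'])/1000
    out=dict(zip('xyz',np.round(d,4).tolist()))
    if yaw is not None:
        c,n=np.cos(yaw),np.sin(yaw);G=R.from_matrix(np.array([[c,n,0],[n,-c,0],[0,0,-1]]))
        out.update(zip(('ax','ay','az'),np.round((Q.inv()*G).as_rotvec(),4).tolist()))
    print(np.round(s['position'],2),np.round(s['force'],2),out)
E
python3 -c "
from h import *
go([600,-189,200],np.radians(22.5))"
```

```text
[ 210.53 -587.93  201.85] [ 0.14 -0.86  0.56] {'x': 0.5011, 'y': -0.2443, 'z': 0.0023, 'ax': -0.0015, 'ay': -0.0002, 'az': -0.0489}
```

Call:
{"name": "step_arm", "arguments": {
  "targets": [
    {"x": 0.045, "y": -0.022, "z": 0, "az": -0.049},
    {"x": 0.09, "y": -0.044, "z": 0, "az": -0.049},
    {"x": 0.135, "y": -0.066, "z": 0, "az": -0.049},
    {"x": 0.18, "y": -0.088, "z": 0, "az": -0.049},
    {"x": 0.225, "y": -0.11, "z": 0, "az": -0.049},
    {"x": 0.27, "y": -0.132, "z": 0, "az": -0.049},
    {"x": 0.315, "y": -0.154, "z": 0, "az": -0.049},
    {"x": 0.36, "y": -0.176, "z": 0, "az": -0.049},
    {"x": 0.405, "y": -0.198, "z": 0, "az": -0.049},
    {"x": 0.45, "y": -0.22, "z": 0, "az": -0.049}
  ]
}}

```text
schema error: expected keys ax, ay, az, x, y, z, grip
```

```bash
python3 -c "
from h import *
go([600,-189,200],np.radians(22.5))"
```

```text
[ 210.53 -587.93  201.85] [ 0.14 -0.86  0.56] {'x': 0.5011, 'y': -0.2443, 'z': 0.0023, 'ax': -0.0015, 'ay': -0.0002, 'az': -0.0489}
```

Call:
{"name": "step_arm", "arguments": {
  "targets": [
    {"x": 0.1, "y": -0.049, "z": 0, "ax": 0, "ay": 0, "az": -0.049, "grip": 1},
    {"x": 0.1, "y": -0.049, "z": 0, "ax": 0, "ay": 0, "az": -0.049, "grip": 1},
    {"x": 0.2, "y": -0.098, "z": 0, "ax": 0, "ay": 0, "az": -0.049, "grip": 1},
    {"x": 0.2, "y": -0.098, "z": 0, "ax": 0, "ay": 0, "az": -0.049, "grip": 1},
    {"x": 0.3, "y": -0.147, "z": 0, "ax": 0, "ay": 0, "az": -0.049, "grip": 1},
    {"x": 0.3, "y": -0.147, "z": 0, "ax": 0, "ay": 0, "az": -0.049, "grip": 1},
    {"x": 0.4, "y": -0.196, "z": 0, "ax": 0, "ay": 0, "az": -0.049, "grip": 1},
    {"x": 0.4, "y": -0.196, "z": 0, "ax": 0, "ay": 0, "az": -0.049, "grip": 1},
    {"x": 0.5, "y": -0.244, "z": 0, "ax": 0, "ay": 0, "az": -0.049, "grip": 1},
    {"x": 0.5, "y": -0.244, "z": 0, "ax": 0, "ay": 0, "az": -0.049, "grip": 1}
  ]
}}

```text
t: 1.15
position: [560.7, -228.5, 202.5]
eef_rot: [-3.081, -0.613, 0.0]
force: [0.5, -1.3, -0.6]
opening: 85.5
```

```bash
python3 -c "
from h import *
go([600,-189,200],np.radians(22.5))"
```

```text
[ 560.67 -228.54  202.54] [ 0.49 -1.29 -0.55] {'x': 0.0515, 'y': -0.0215, 'z': 0.0025, 'ax': -0.0001, 'ay': 0.0002, 'az': 0.0001}
```

Call:
{"name": "step_arm", "arguments": {
  "targets": [
    {"x": 0.052, "y": -0.022, "z": 0, "ax": 0, "ay": 0, "az": 0, "grip": 1},
    {"x": 0.052, "y": -0.022, "z": 0, "ax": 0, "ay": 0, "az": 0, "grip": 1},
    {"x": 0.052, "y": -0.022, "z": 0, "ax": 0, "ay": 0, "az": 0, "grip": 1}
  ]
}}

```text
t: 1.45
position: [599.7, -188.6, 202.0]
eef_rot: [-3.08, -0.618, 0.002]
force: [0.3, -0.3, -0.6]
opening: 85.7
```

```bash
python3 - <<'E'
from h import *
import pickle
c=cam('wrist');save(c,'w1.png');pickle.dump(c,open('w1.pkl','wb'))
go([600,-189,200]); print(proj(c,[623,-181,70]))
E
```

```text
[ 598.87 -189.9   202.07] [-1.06 -0.85 -0.41] {'x': 0.0014, 'y': -0.0004, 'z': 0.0021}
(np.float64(320.7002796381727), np.float64(175.94570261234423))
```

View pics/w1.png

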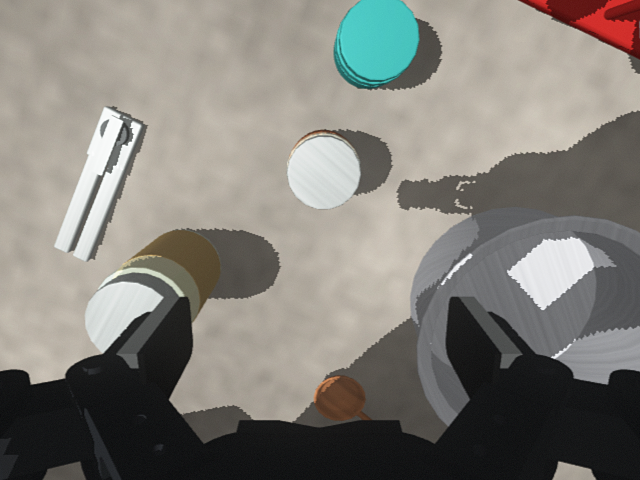

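```bash
python3 - <<'E'
from h import *
import pickle
c=pickle.load(open('w1.pkl','rb'))
f=c['frame'];g=cv2.cvtColor(f,cv2.COLOR_RGB2HSV)
m=((g[...,1]<15)&(g[...,2]>190)).astype(np.uint8);m[:125]=0;m[215:]=0;m[:,:270]=0;m[:,380:]=0
m=cv2.morphologyEx(m,cv2.MORPH_OPEN,np.ones((5,5)))
cs=max(cv2.findContours(m,0,2)[0],key=cv2.contourArea);e=cv2.fitEllipse(cv2.convexHull(cs));print(e)
J=onz(c,*e[0],70);print('jar',J,'diam',np.linalg.norm(onz(c,e[0][0]+36.5,e[0][1],70)-onz(c,e[0][0]-36.5,e[0][1],70)))
print('pot rim left',onz(c,418,340,90),onz(c,505,218,90),'tall lid',onz(c,125,315,118))
go([J[0],J[1],70],np.radians(22.5))
E
```

```text
((323.00390625, 172.486083984375), (71.73372650146484, 72.11882781982422), 58.006160736083984)
jar [ 625.90563658 -181.55086869   70.        ] diam 51.882993933901254
pot rim left [ 541.33919611 -293.68277558   90.        ] [ 647.94509273 -307.01211747   90.        ] tall lid [495.02197452 -95.25499901 118.        ]
[ 598.87 -189.9   202.07] [-1.06 -0.85 -0.41] {'x': 0.0283, 'y': 0.0027, 'z': 0.132, 'ax': -0.0005, 'ay': 0.0013, 'az': 0.0015}
```

Call:
{"name": "step_arm", "arguments": {
  "targets": [
    {"x": 0.028, "y": 0.003, "z": 0.03, "ax": 0, "ay": 0, "az": 0, "grip": 1},
    {"x": 0.028, "y": 0.003, "z": 0.07, "ax": 0, "ay": 0, "az": 0, "grip": 1},
    {"x": 0.028, "y": 0.003, "z": 0.1, "ax": 0, "ay": 0, "az": 0, "grip": 1},
    {"x": 0.028, "y": 0.003, "z": 0.125, "ax": 0, "ay": 0, "az": 0, "grip": 1},
    {"x": 0.028, "y": 0.003, "z": 0.15, "ax": 0, "ay": 0, "az": 0, "grip": 1},
    {"x": 0.028, "y": 0.003, "z": 0.17, "ax": 0, "ay": 0, "az": 0, "grip": 1},
    {"x": 0.028, "y": 0.003, "z": 0.178, "ax": 0, "ay": 0, "az": 0, "grip": 1},
    {"x": 0.028, "y": 0.003, "z": 0.178, "ax": 0, "ay": 0, "az": 0, "grip": 1},
    {"x": 0.028, "y": 0.003, "z": 0.178, "ax": 0, "ay": 0, "az": 0, "grip": 1}
  ]
}}

```text
t: 2.4
position: [626.5, -183.3, 25.9]
eef_rot: [3.081, 0.611, 0.002]
force: [-0.0, -0.0, 0.5]
opening: 85.5
```

```bash
python3 - <<'E'
from h import *
import pickle
c=cam('wrist');save(c,'w2.png');pickle.dump(c,open('w2.pkl','wb'))
go([625.9,-181.5,24],np.radians(22.5))
E
```

```text
[ 627.09 -183.25   26.4 ] [-0.3   0.17 -0.15] {'x': -0.0004, 'y': -0.0021, 'z': 0.0024, 'ax': 0.0018, 'ay': -0.0017, 'az': -0.0007}
```

View pics/w2.png

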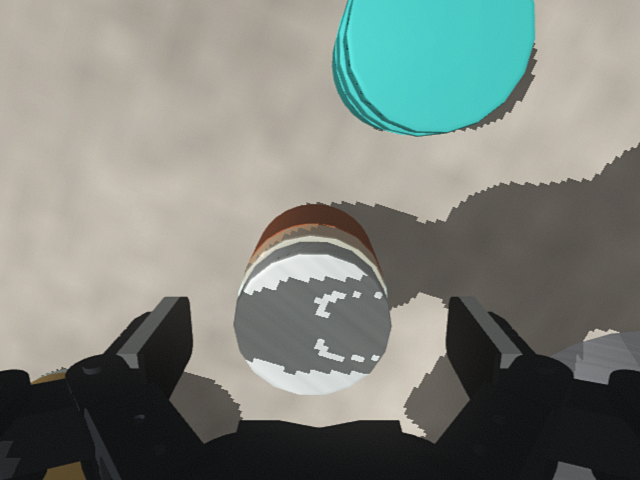

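Call:
{"name": "step_arm", "arguments": {
  "squeeze": 35,
  "targets": [
    {"x": 0, "y": -0.002, "z": 0.001, "ax": 0, "ay": 0, "az": 0, "grip": 1},
    {"x": 0, "y": -0.002, "z": 0.001, "ax": 0, "ay": 0, "az": 0, "grip": 0.5},
    {"x": 0, "y": -0.002, "z": 0.001, "ax": 0, "ay": 0, "az": 0, "grip": 0.2},
    {"x": 0, "y": -0.002, "z": 0.001, "ax": 0, "ay": 0, "az": 0, "grip": 0},
    {"x": 0, "y": -0.002, "z": 0.001, "ax": 0, "ay": 0, "az": 0, "grip": -0.2},
    {"x": 0, "y": -0.002, "z": 0.001, "ax": 0, "ay": 0, "az": 0, "grip": -0.2},
    {"x": 0, "y": -0.002, "z": 0.001, "ax": 0, "ay": 0, "az": 0, "grip": -0.2},
    {"x": 0, "y": -0.002, "z": 0.001, "ax": 0, "ay": 0, "az": 0, "grip": -0.2}
  ]
}}

```text
t: 3.25
position: [626.0, -180.4, 24.5]
eef_rot: [3.081, 0.613, 0.001]
force: [-1.4, 0.4, 5.4]
opening: 51.4
```

```bash
python3 - <<'E'
from h import *
import pickle
T=pickle.load(open('top0.pkl','rb'));S=pickle.load(open('side0.pkl','rb'))
# scale outline in top view: min area rect of white mask hull
f=T['frame'];g=cv2.cvtColor(f,cv2.COLOR_RGB2HSV)
m=((g[...,2]>200)&(g[...,1]<40)).astype(np.uint8);m[:200]=0;m[290:]=0;m[:,:190]=0;m[:,270:]=0
m=cv2.morphologyEx(m,cv2.MORPH_OPEN,np.ones((2,2)))
pts=cv2.findNonZero(m);h=cv2.convexHull(pts)
P=np.array([onz(T,*p,35)[:2] for p in h[:,0]],np.float32)
R=cv2.minAreaRect(P);print(R);print(cv2.boxPoints(R).round(0).tolist())
go([480,210,250],np.radians(22.5))
E
```

```text
((496.2200012207031, 212.7779998779297), (158.26571655273438, 109.10728454589844), 21.578218460083008)
[[403.0, 234.0], [443.0, 133.0], [590.0, 191.0], [550.0, 293.0]]
[ 626.03 -180.45   24.46] [-1.41  0.43  5.43] {'x': 0.0147, 'y': -0.4165, 'z': -0.2258, 'ax': 0.0006, 'ay': -0.0008, 'az': 0.0001}
```

Call:
{"name": "step_arm", "arguments": {
  "targets": [
    {"x": 0, "y": 0, "z": -0.002, "ax": 0, "ay": 0, "az": 0, "grip": -0.2},
    {"x": 0, "y": 0, "z": -0.005, "ax": 0, "ay": 0, "az": 0, "grip": -0.2},
    {"x": 0, "y": 0, "z": -0.01, "ax": 0, "ay": 0, "az": 0, "grip": -0.2},
    {"x": 0, "y": 0, "z": -0.015, "ax": 0, "ay": 0, "az": 0, "grip": -0.2},
    {"x": 0, "y": 0, "z": -0.02, "ax": 0, "ay": 0, "az": 0, "grip": -0.2},
    {"x": 0, "y": 0, "z": -0.02, "ax": 0, "ay": 0, "az": 0, "grip": -0.2}
  ]
}}

```text
t: 3.85
position: [626.3, -180.6, 44.9]
eef_rot: [3.08, 0.613, 0.002]
force: [0.8, -0.3, -1.2]
opening: 51.7
```

```bash
python3 - <<'E'
from h import *
import pickle
c=cam('wrist');save(c,'w3.png');pickle.dump(c,open('w3.pkl','wb'))
go([480,210,250]);s=r.read_state();print(s['opening'])
E
```

```text
[ 626.   -180.52   44.48] [-0.47  0.06 -1.21] {'x': 0.0148, 'y': -0.4165, 'z': -0.2059}
51.44559299407098
```

View pics/w3.png

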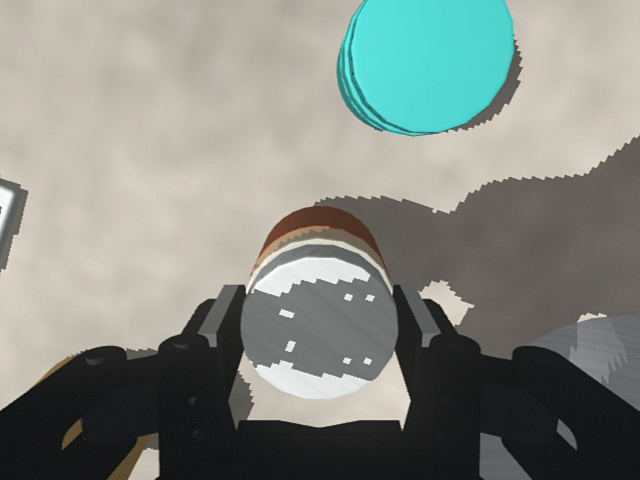

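```bash
python3 - <<'E'
from h import *
import pickle
T=pickle.load(open('top0.pkl','rb'))
for p in [(209.6,239),(241,229.3),(252.9,262.7),(221.4,273.3),(231.2,251)]: print(onz(T,*p,50).round(1))
P=onz(T,231.2,251,50)
y=np.radians(22);go([P[0]-90*np.cos(y),P[1]-90*np.sin(y),190],np.radians(22))
E
```

```text
[517.8 262.5  50. ]
[543.9 177.7  50. ]
[453.  145.1  50. ]
[424.9 229.8  50. ]
[485.  203.8  50. ]
[ 626.   -180.52   44.48] [-0.47  0.06 -1.21] {'x': -0.073, 'y': -0.4097, 'z': -0.146, 'ax': 0.0009, 'ay': -0.0009, 'az': 0.0089}
```

Call:
{"name": "step_arm", "arguments": {
  "targets": [
    {"x": 0, "y": 0, "z": -0.04, "ax": 0, "ay": 0, "az": 0, "grip": -0.2},
    {"x": 0, "y": 0, "z": -0.08, "ax": 0, "ay": 0, "az": 0, "grip": -0.2},
    {"x": 0, "y": 0, "z": -0.12, "ax": 0, "ay": 0, "az": 0, "grip": -0.2},
    {"x": -0.005, "y": -0.02, "z": -0.146, "ax": 0, "ay": 0, "az": 0, "grip": -0.2},
    {"x": -0.01, "y": -0.06, "z": -0.146, "ax": 0, "ay": 0, "az": 0, "grip": -0.2},
    {"x": -0.018, "y": -0.1, "z": -0.146, "ax": 0, "ay": 0, "az": 0, "grip": -0.2},
    {"x": -0.025, "y": -0.14, "z": -0.146, "ax": 0, "ay": 0, "az": 0, "grip": -0.2},
    {"x": -0.032, "y": -0.18, "z": -0.146, "ax": 0, "ay": 0, "az": 0, "grip": -0.2},
    {"x": -0.039, "y": -0.22, "z": -0.146, "ax": 0, "ay": 0, "az": 0, "grip": -0.2},
    {"x": -0.046, "y": -0.25, "z": -0.146, "ax": 0, "ay": 0, "az": 0, "grip": -0.2}
  ]
}}

```text
t: 4.9
position: [485.8, 34.8, 189.5]
eef_rot: [-3.08, -0.614, 0.0]
force: [0.1, 0.8, -0.9]
opening: 51.5
```

Call:
{"name": "step_arm", "arguments": {
  "targets": [
    {"x": -0.005, "y": -0.04, "z": 0, "ax": 0, "ay": 0, "az": 0, "grip": -0.2},
    {"x": -0.011, "y": -0.08, "z": 0, "ax": 0, "ay": 0, "az": 0, "grip": -0.2},
    {"x": -0.018, "y": -0.12, "z": 0, "ax": 0, "ay": 0, "az": 0, "grip": -0.2},
    {"x": -0.027, "y": -0.15, "z": 0, "ax": 0, "ay": 0, "az": 0, "grip": -0.2},
    {"x": -0.027, "y": -0.16, "z": 0, "ax": 0, "ay": 0, "az": 0, "grip": -0.2},
    {"x": -0.027, "y": -0.16, "z": 0, "ax": 0, "ay": 0, "az": 0, "grip": -0.2},
    {"x": -0.027, "y": -0.16, "z": 0, "ax": 0, "ay": 0, "az": 0, "grip": -0.2}
  ]
}}

```text
t: 5.6
position: [401.7, 170.0, 189.8]
eef_rot: [3.081, 0.613, 0.001]
force: [-0.0, 0.3, -0.3]
opening: 51.2
```

```bash
python3 - <<'E'
from h import *
import pickle
c=cam('wrist');save(c,'w4.png');pickle.dump(c,open('w4.pkl','wb'))
go([480,210,250],np.radians(22))
E
```

```text
[401.84 169.74 189.76] [-0.05 -0.17 -1.22] {'x': 0.0876, 'y': -0.0073, 'z': -0.0602, 'ax': 0.0006, 'ay': -0.0002, 'az': 0.0081}
```

View pics/w4.png

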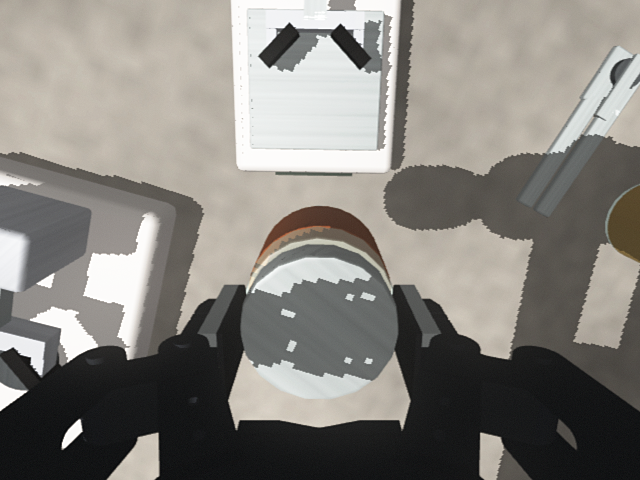

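```bash
python3 - <<'E'
from h import *
import pickle
c=pickle.load(open('w4.pkl','rb'))
g=c['frame'].astype(int)
# edges along rows/cols (gray levels)
G=g.sum(2)//3
print('row120',G[120,235:265].tolist(),G[120,370:400].tolist());print('col300',G[135:175,300].tolist());print('row60 ',G[60,240:262].tolist(),G[60,372:396].tolist());print(G[4:20,350].tolist(), g[140,320],g[160,320])
E
```

```text
row120 [200, 242, 251, 251, 252, 253, 252, 253, 253, 252, 252, 252, 252, 253, 244, 233, 237, 239, 240, 238, 239, 238, 238, 239, 237, 238, 238, 238, 238, 237] [226, 224, 225, 224, 225, 225, 227, 209, 161, 141, 145, 145, 144, 153, 245, 255, 253, 250, 246, 237, 228, 211, 191, 143, 92, 81, 84, 83, 86, 86]
col300 [230, 232, 235, 235, 234, 234, 233, 234, 233, 231, 230, 232, 233, 207, 212, 255, 253, 252, 251, 252, 252, 251, 251, 252, 252, 251, 251, 251, 252, 251, 252, 249, 245, 240, 237, 236, 190, 106, 81, 93]
row60  [252, 252, 252, 252, 252, 252, 253, 245, 230, 234, 238, 237, 238, 237, 238, 238, 238, 237, 239, 244, 247, 201] [117, 114, 113, 112, 113, 114, 114, 112, 106, 98, 130, 148, 147, 146, 140, 152, 244, 255, 254, 248, 242, 233, 223, 204]
[144, 147, 145, 146, 144, 146, 186, 239, 245, 242, 242, 242, 242, 242, 242, 243] [231 234 232] [252 251 249]
```

```bash
python3 - <<'E'
from h import *
import pickle
c=pickle.load(open('w4.pkl','rb'))
L1,L2=onz(c,249.5,120,50),onz(c,247.5,60,50);R1,R2=onz(c,377.5,120,50),onz(c,380.5,60,50)
F1,F2=onz(c,255,148,50),onz(c,370,148,50);B=onz(c,350,10.3,50)
for n,a,b in(('L',L1,L2),('R',R1,R2),('F',F2,F1)):
    d=b-a;print(n,a.round(1),b.round(1),np.degrees(np.arctan2(d[1],d[0])).round(2))
print('F-L dist',np.linalg.norm(L1-R1))
y=np.radians(22);ex=np.array([np.cos(y),np.sin(y),0]);ey=np.array([-np.sin(y),np.cos(y),0])
print('x near/far',F1@ex,F2@ex,B@ex,'y L,R',L1@ey,L2@ey,R1@ey,R2@ey)
cx=(F1@ex+F2@ex)/2+46;cy=((L1+L2)@ey/2+(R1+R2)@ey/2)/2
C=cx*ex+cy*ey;print('pan centre',C)
for p in [(265,58),(295,32),(335,32),(365,60),(263,52),(369,55)]:
    q=onz(c,*p,77)-C;print('stop',p,q@ex,q@ey)
for n in('w4','w3','w2'):
    c=pickle.load(open(n+'.pkl','rb'))
    zt={'w4':189.7,'w3':44.5,'w2':26.4}[n]
    J=onz(c,*((313,320) if n=='w2' else (320,328)),zt+45.7 if n!='w2' else 70);print(n,J)
c=pickle.load(open('w4.pkl','rb'));J=onz(c,320,328,235.4)-[401.84,169.74,0];print('jar rel TCP in x,y scale',J@ex,J@ey)
E
```

```text
L [441.4 238.6  50. ] [478.  253.6  50. ] 22.15
R [476.2 155.2  50. ] [512.9 169.9  50. ] 21.77
F [456.4 152.   50. ] [424.6 228.3  50. ] 112.65
F-L dist 90.38184440853523
x near/far 479.1880499285962 480.119477116441 569.760208415346 y L,R 55.92045970871837 56.0219265512477 -34.45564902510813 -34.611201390199284
pan centre [483.36231802 206.85174182   0.        ]
stop (265, 58) 10.886982201221617 30.128847276805104
stop (295, 32) 25.961862931620157 11.426055944679073
stop (335, 32) 26.237028154515233 -13.06984390422911
stop (365, 60) 10.424386651900427 -32.08122716682545
stop (263, 52) 14.343930958170413 31.29073778277525
stop (369, 55) 13.350937280788354 -34.44754931540196
w4 [402.36369441 168.85070579 235.4       ]
w3 [ 626.73881313 -181.86265384   90.2       ]
w2 [ 628.27134204 -181.56001407   70.        ]
jar rel TCP in x,y scale 0.1524255314826262 -1.0207186143695528
```

```bash
python3 -c "
from h import *
go([469.3,201.8,90],np.radians(22))"
```

```text
[401.84 169.74 189.76] [-0.05 -0.17 -1.22] {'x': 0.0746, 'y': -0.0039, 'z': 0.0998, 'ax': 0.0006, 'ay': -0.0002, 'az': 0.0081}
```

Call:
{"name": "step_arm", "arguments": {
  "targets": [
    {"x": 0.03, "y": -0.002, "z": 0, "ax": 0, "ay": 0, "az": 0.008, "grip": -0.2},
    {"x": 0.06, "y": -0.004, "z": 0.01, "ax": 0, "ay": 0, "az": 0.008, "grip": -0.2},
    {"x": 0.0745, "y": -0.004, "z": 0.03, "ax": 0, "ay": 0, "az": 0.008, "grip": -0.2},
    {"x": 0.0745, "y": -0.004, "z": 0.055, "ax": 0, "ay": 0, "az": 0.008, "grip": -0.2},
    {"x": 0.0745, "y": -0.004, "z": 0.08, "ax": 0, "ay": 0, "az": 0.008, "grip": -0.2},
    {"x": 0.0745, "y": -0.004, "z": 0.095, "ax": 0, "ay": 0, "az": 0.008, "grip": -0.2},
    {"x": 0.0745, "y": -0.004, "z": 0.1, "ax": 0, "ay": 0, "az": 0.008, "grip": -0.2},
    {"x": 0.0745, "y": -0.004, "z": 0.1, "ax": 0, "ay": 0, "az": 0.008, "grip": -0.2},
    {"x": 0.0745, "y": -0.004, "z": 0.1, "ax": 0, "ay": 0, "az": 0.008, "grip": -0.2}
  ]
}}

```text
t: 6.55
position: [469.5, 202.4, 90.6]
eef_rot: [3.084, 0.599, 0.002]
force: [0.7, 0.5, -1.2]
opening: 51.2
```

```bash
python3 - <<'E'
from h import *
import pickle
c=cam('wrist');save(c,'w5.png')
S=cam('side');save(S,'s5.png')
f=np.vstack([cv2.resize(c['frame'][100:420,120:520],(500,400)),]);b=cv2.resize(S['frame'][230:370,160:320],(457,400))[:, :300]
cv2.imwrite('pics/crop5.png',np.hstack([f,cv2.resize(b,(300,400))])[:,:,::-1])
go([469.3,201.8,74.5],np.radians(22));print(np.mean([(r.read_state()['force']) for _ in range(5)],0))
E
```

```text
[469.61 202.73  91.04] [-0.17  0.   -1.98] {'x': -0.0007, 'y': 0.0007, 'z': 0.0165, 'ax': 0.0004, 'ay': -0.0023, 'az': 0.0004}
[-1.73611643e-01  1.14039135e-03 -1.98149393e+00]
```

View pics/crop5.png

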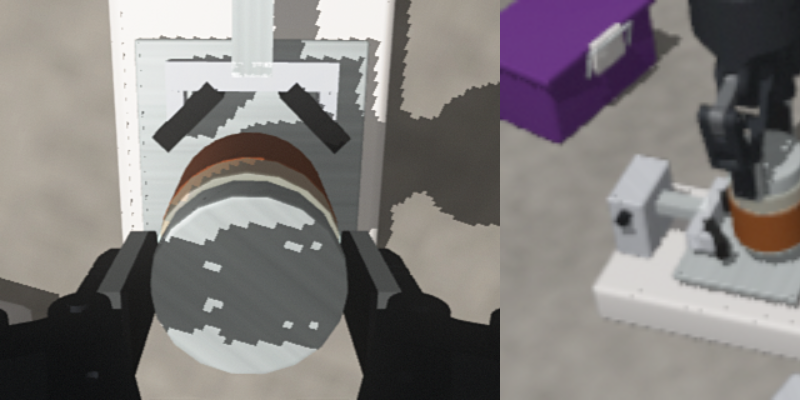

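Call:
{"name": "step_arm", "arguments": {
  "targets": [
    {"x": 0, "y": 0, "z": 0.005, "ax": 0, "ay": 0, "az": 0, "grip": -0.2},
    {"x": 0, "y": 0, "z": 0.01, "ax": 0, "ay": 0, "az": 0, "grip": -0.2},
    {"x": 0, "y": 0, "z": 0.013, "ax": 0, "ay": 0, "az": 0, "grip": -0.2},
    {"x": 0, "y": 0, "z": 0.014, "ax": 0, "ay": 0, "az": 0, "grip": -0.2},
    {"x": 0, "y": 0, "z": 0.0145, "ax": 0, "ay": 0, "az": 0, "grip": -0.2},
    {"x": 0, "y": 0, "z": 0.0145, "ax": 0, "ay": 0, "az": 0, "grip": -0.2}
  ]
}}

```text
t: 7.25
position: [468.4, 202.8, 75.2]
eef_rot: [3.084, 0.601, -0.0]
force: [-0.0, -0.3, -1.0]
opening: 51.3
```

Call:
{"name": "step_arm", "arguments": {
  "targets": [
    {"x": 0, "y": 0, "z": 0.0005, "ax": 0, "ay": 0, "az": 0, "grip": -0.2},
    {"x": 0, "y": 0, "z": 0.001, "ax": 0, "ay": 0, "az": 0, "grip": -0.2},
    {"x": 0, "y": 0, "z": 0.001, "ax": 0, "ay": 0, "az": 0, "grip": -0.2}
  ]
}}

```text
t: 7.55
position: [468.5, 202.7, 74.3]
eef_rot: [3.084, 0.601, 0.0]
force: [-0.5, 0.8, -1.1]
opening: 51.4
```

Call:
{"name": "step_arm", "arguments": {
  "targets": [
    {"x": 0, "y": 0, "z": 0.0005, "ax": 0, "ay": 0, "az": 0, "grip": -0.2},
    {"x": 0, "y": 0, "z": 0.0008, "ax": 0, "ay": 0, "az": 0, "grip": -0.2},
    {"x": 0, "y": 0, "z": 0.0008, "ax": 0, "ay": 0, "az": 0, "grip": -0.2}
  ]
}}

```text
t: 7.85
position: [468.7, 202.8, 73.8]
eef_rot: [-3.084, -0.601, -0.001]
force: [-0.2, 0.5, 1.2]
opening: 51.3
```

Call:
{"name": "step_arm", "arguments": {
  "targets": [
    {"x": 0, "y": 0, "z": 0.0005, "ax": 0, "ay": 0, "az": 0, "grip": -0.2},
    {"x": 0, "y": 0, "z": 0.0005, "ax": 0, "ay": 0, "az": 0, "grip": -0.2}
  ]
}}

```text
t: 8.05
position: [468.8, 202.8, 73.4]
eef_rot: [-3.084, -0.601, -0.001]
force: [-1.2, -1.0, 4.6]
opening: 51.5
```

Call:
{"name": "step_arm", "arguments": {
  "targets": [
    {"x": 0, "y": 0, "z": 0.0005, "ax": 0, "ay": 0, "az": 0, "grip": -0.2},
    {"x": 0, "y": 0, "z": 0.0005, "ax": 0, "ay": 0, "az": 0, "grip": -0.2}
  ]
}}

```text
t: 8.25
position: [468.8, 202.8, 73.0]
eef_rot: [-3.084, -0.601, -0.001]
force: [-1.6, -1.2, 5.1]
opening: 51.3
```

Call:
{"name": "step_arm", "arguments": {
  "targets": [
    {"x": 0, "y": 0, "z": -0.0003, "ax": 0, "ay": 0, "az": 0, "grip": 0.25},
    {"x": 0, "y": 0, "z": -0.0003, "ax": 0, "ay": 0, "az": 0, "grip": 0.4},
    {"x": 0, "y": 0, "z": -0.0003, "ax": 0, "ay": 0, "az": 0, "grip": 0.7},
    {"x": 0, "y": 0, "z": -0.0003, "ax": 0, "ay": 0, "az": 0, "grip": 1},
    {"x": 0, "y": 0, "z": -0.0003, "ax": 0, "ay": 0, "az": 0, "grip": 1},
    {"x": 0, "y": 0, "z": -0.0003, "ax": 0, "ay": 0, "az": 0, "grip": 1}
  ]
}}

```text
t: 8.85
position: [468.4, 202.7, 72.6]
eef_rot: [3.084, 0.601, -0.0]
force: [0.3, -0.5, 0.4]
opening: 85.8
```

```bash
python3 - <<'E'
from h import *
import pickle
c=cam('wrist');save(c,'w6.png');pickle.dump(c,open('w6.pkl','wb'))
S=cam('side')
cv2.imwrite('pics/crop6.png',np.hstack([cv2.resize(c['frame'][100:420,120:520],(450,360)),cv2.resize(S['frame'][250:360,180:285],(344,360))])[:,:,::-1])
go([469.3,201.8,74.5],np.radians(22));print(r.read_state()['opening'])
E
```

```text
[468.41 202.74  72.67] [-0.38 -0.28 -0.62] {'x': 0.0005, 'y': 0.0012, 'z': -0.0018, 'ax': -0.0, 'ay': 0.0, 'az': 0.0008}
84.77977525212357
```

View pics/crop6.png

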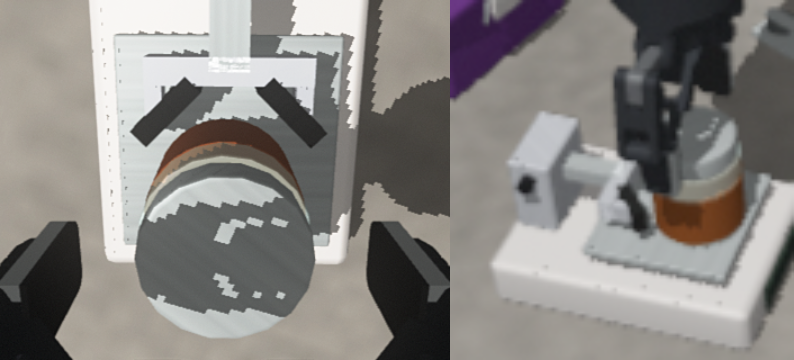

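Call:
{"name": "step_arm", "arguments": {
  "squeeze": 20,
  "targets": [
    {"x": 0, "y": 0, "z": -0.02, "ax": 0, "ay": 0, "az": 0, "grip": 1},
    {"x": 0, "y": 0, "z": -0.04, "ax": 0, "ay": 0, "az": 0, "grip": 1},
    {"x": 0, "y": 0, "z": -0.07, "ax": 0, "ay": 0, "az": 0, "grip": 1},
    {"x": 0, "y": 0, "z": -0.08, "ax": 0, "ay": 0, "az": 0, "grip": 1},
    {"x": -0.03, "y": 0, "z": -0.08, "ax": 0, "ay": 0, "az": 0, "grip": 1},
    {"x": -0.065, "y": 0, "z": -0.08, "ax": 0, "ay": 0, "az": 0, "grip": 0},
    {"x": -0.065, "y": 0, "z": -0.08, "ax": 0, "ay": 0.07, "az": 0, "grip": -1},
    {"x": -0.065, "y": 0, "z": -0.08, "ax": 0, "ay": 0.07, "az": 0, "grip": -1},
    {"x": -0.065, "y": 0, "z": -0.08, "ax": 0, "ay": 0.07, "az": 0, "grip": -1},
    {"x": -0.065, "y": 0, "z": -0.08, "ax": 0, "ay": 0.07, "az": 0, "grip": -1}
  ]
}}

```text
t: 9.95
position: [408.8, 178.5, 152.9]
eef_rot: [-3.069, -0.598, -0.107]
force: [-0.2, 0.0, -0.2]
opening: 12.1
```

```bash
python3 - <<'E'
from h import *
import pickle
c=cam('wrist');save(c,'w7.png');pickle.dump(c,open('w7.pkl','wb'))
y=np.radians(22);ex=np.array([np.cos(y),np.sin(y),0]);ey=np.array([-np.sin(y),np.cos(y),0]);C=np.array([483.36,206.85,0])
s=r.read_state();print(s['opening'],s['eef_rot'],(s['position']-C)@ex,(s['position']-C)@ey)
T=C-75*ex; go([T[0],T[1],70])
E
```

```text
4.535532538565835 [-3.06885151 -0.59777785 -0.10670128] -79.70599102223986 1.5906205670838374
[408.86 178.47 152.82] [-0.9   0.65  0.05] {'x': -0.0011, 'y': 0.0016, 'z': 0.083}
```

View pics/w7.png

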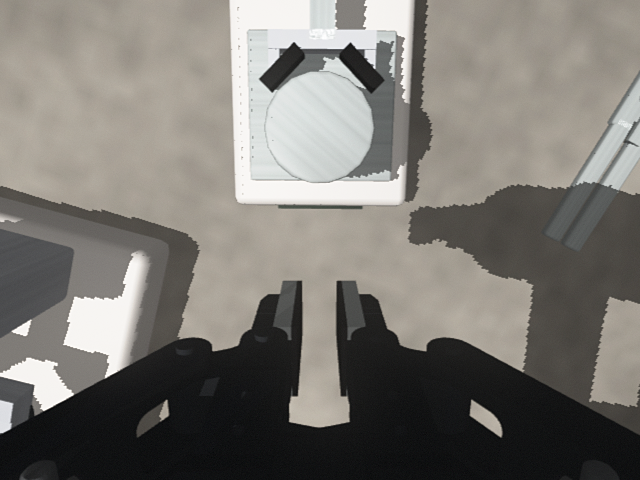

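```bash
cat >> h.py <<'E'
_y=np.radians(22);ex=np.array([np.cos(_y),np.sin(_y),0]);ey=np.array([-np.sin(_y),np.cos(_y),0]);C=np.array([483.36,206.85,0])
def pan(p): p=np.array(p)-C; return round(float(p@ex),2),round(float(p@ey),2),round(float(p[2]),2)
E
python3 - <<'E'
from h import *
import pickle
c=pickle.load(open('w7.pkl','rb'))
print('lid',pan(onz(c,319,127,120)))
for p in [(262,80),(294,45),(345,45),(381,82)]: print('stop',pan(onz(c,*p,77)))
print(pan(r.read_state()['position']))
T=C-78*ex-0.5*ey; go([T[0],T[1],70])
E
```

```text
lid (-15.85, 0.81, 120.0)
stop (11.37, 32.92, 77.0)
stop (29.85, 14.79, 77.0)
stop (29.93, -13.4, 77.0)
stop (10.48, -33.92, 77.0)
(-79.71, 1.59, 152.82)
[408.86 178.47 152.82] [-0.9   0.65  0.05] {'x': -0.0041, 'y': 0.0021, 'z': 0.0827}
```

Call:
{"name": "step_arm", "arguments": {
  "targets": [
    {"x": -0.001, "y": 0.001, "z": 0.02, "ax": 0, "ay": 0, "az": 0, "grip": -1},
    {"x": -0.002, "y": 0.001, "z": 0.045, "ax": 0, "ay": 0, "az": 0, "grip": -1},
    {"x": -0.003, "y": 0.001, "z": 0.065, "ax": 0, "ay": 0, "az": 0, "grip": -1},
    {"x": -0.004, "y": 0.001, "z": 0.08, "ax": 0, "ay": 0, "az": 0, "grip": -1},
    {"x": -0.004, "y": 0.001, "z": 0.083, "ax": 0, "ay": 0, "az": 0, "grip": -1},
    {"x": -0.004, "y": 0.001, "z": 0.083, "ax": 0, "ay": 0, "az": 0, "grip": -1},
    {"x": -0.004, "y": 0.001, "z": 0.083, "ax": 0, "ay": 0, "az": 0, "grip": -1}
  ]
}}

```text
t: 10.7
position: [411.1, 178.3, 70.4]
eef_rot: [-3.069, -0.598, -0.109]
force: [0.0, 0.9, -0.4]
opening: -0.3
```

```bash
python3 - <<'E'
from h import *
print(pan(r.read_state()['position']),r.read_state()['opening'])
T=C-58*ex+0.5*ey; go([T[0],T[1],70])
E
```

```text
(-77.69, 0.62, 70.43) -0.27204578522434103
[411.1  178.32  70.43] [ 0.03  0.89 -0.36] {'x': 0.0196, 'y': 0.0001, 'z': 0.0018}
```

Call:
{"name": "step_arm", "arguments": {
  "targets": [
    {"x": 0.007, "y": 0, "z": 0.0005, "ax": 0, "ay": 0, "az": 0, "grip": -1},
    {"x": 0.014, "y": 0, "z": 0.001, "ax": 0, "ay": 0, "az": 0, "grip": -1},
    {"x": 0.018, "y": 0, "z": 0.0015, "ax": 0, "ay": 0, "az": 0, "grip": -1},
    {"x": 0.02, "y": 0, "z": 0.0015, "ax": 0, "ay": 0, "az": 0, "grip": -1},
    {"x": 0.02, "y": 0, "z": 0.0015, "ax": 0, "ay": 0, "az": 0, "grip": -1}
  ]
}}

```text
t: 11.2
position: [429.1, 185.7, 69.6]
eef_rot: [-3.069, -0.598, -0.108]
force: [-0.3, -0.1, -0.0]
opening: 0.0
```

Call:
{"name": "step_arm", "arguments": {
  "targets": [
    {"x": 0.001, "y": 0, "z": 0, "ax": 0, "ay": 0, "az": 0, "grip": -1},
    {"x": 0.002, "y": 0, "z": 0, "ax": 0, "ay": 0, "az": 0, "grip": -1},
    {"x": 0.003, "y": 0, "z": 0, "ax": 0, "ay": 0, "az": 0, "grip": -1},
    {"x": 0.004, "y": 0, "z": 0, "ax": 0, "ay": 0, "az": 0, "grip": -1},
    {"x": 0.004, "y": 0, "z": 0, "ax": 0, "ay": 0, "az": 0, "grip": -1}
  ]
}}

```text
t: 11.7
position: [432.6, 187.1, 69.9]
eef_rot: [-3.069, -0.598, -0.108]
force: [0.3, -0.3, -0.1]
opening: 0.3
```

Call:
{"name": "step_arm", "arguments": {
  "targets": [
    {"x": 0.001, "y": 0, "z": 0, "ax": 0, "ay": 0, "az": 0, "grip": -1},
    {"x": 0.002, "y": 0, "z": 0, "ax": 0, "ay": 0, "az": 0, "grip": -1},
    {"x": 0.003, "y": 0, "z": 0, "ax": 0, "ay": 0, "az": 0, "grip": -1}
  ]
}}

```text
t: 12.0
position: [435.1, 188.2, 69.9]
eef_rot: [-3.069, -0.598, -0.107]
force: [-0.5, -0.7, 0.6]
opening: 0.1
```

Call:
{"name": "step_arm", "arguments": {
  "targets": [
    {"x": 0.0005, "y": 0, "z": 0, "ax": 0, "ay": 0, "az": 0, "grip": -1},
    {"x": 0.001, "y": 0, "z": 0, "ax": 0, "ay": 0, "az": 0, "grip": -1},
    {"x": 0.0015, "y": 0, "z": 0, "ax": 0, "ay": 0, "az": 0, "grip": -1}
  ]
}}

```text
t: 12.3
position: [436.6, 188.8, 70.1]
eef_rot: [-3.069, -0.598, -0.107]
force: [-0.1, 0.2, 0.6]
opening: 0.2
```

Call:
{"name": "step_arm", "arguments": {
  "targets": [
    {"x": 0.0005, "y": 0, "z": 0, "ax": 0, "ay": 0, "az": 0, "grip": -1},
    {"x": 0.001, "y": 0, "z": 0, "ax": 0, "ay": 0, "az": 0, "grip": -1},
    {"x": 0.0015, "y": 0, "z": 0, "ax": 0, "ay": 0, "az": 0, "grip": -1}
  ]
}}

```text
t: 12.6
position: [438.1, 189.4, 70.2]
eef_rot: [-3.069, -0.598, -0.108]
force: [-1.1, -0.0, 0.4]
opening: -0.4
```

```bash
python3 - <<'E'
from h import *
import pickle
s=r.read_state();print(pan(s['position']),s['force']@ex,s['force'])
c=cam('wrist');save(c,'w8.png');pickle.dump(c,open('w8.pkl','wb'))
cv2.imwrite('pics/crop8.png',cv2.resize(c['frame'][0:420,160:500],(526,600),interpolation=cv2.INTER_AREA)[:,:,::-1])
s=r.read_state();print(pan(s['position']),s['force']@ex,s['force'])
E
```

```text
(-48.51, 0.73, 70.25) -1.012455796386306 [-1.08831384 -0.00904622  0.39848609]
(-48.39, 0.71, 70.29) -0.7335847765008109 [-0.83819313  0.11632033  0.07099286]
```

View pics/crop8.png

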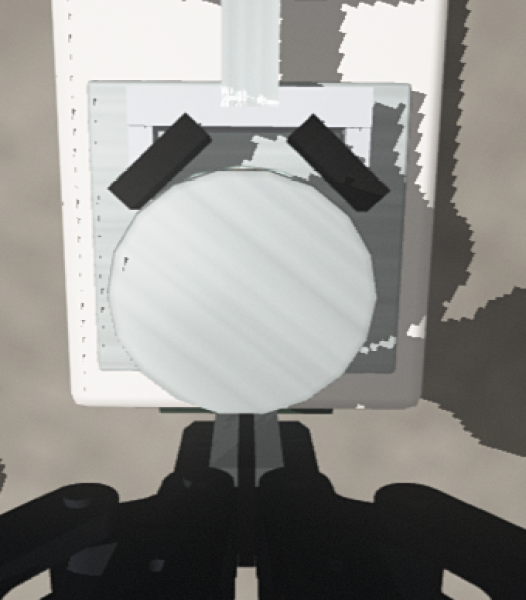

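```bash
python3 - <<'E'
from h import *
import pickle
c=pickle.load(open('w8.pkl','rb'));k=lambda u,v:(160+u/1.547,v/1.4286)
print('lid',pan(onz(c,*k(243,291),120)),'width',pan(onz(c,*k(109,291),120)),pan(onz(c,*k(377,291),120)))
for p in [(133,209),(210,140),(290,143),(366,211)]: print(pan(onz(c,*k(*p),77)))
E
```

```text
lid (-9.99, 0.4, 120.0) width (-10.07, 26.17, 120.0) (-9.91, -25.36, 120.0)
(6.48, 28.28, 77.0)
(24.56, 8.81, 77.0)
(23.85, -10.87, 77.0)
(6.12, -30.25, 77.0)
```

Call:
{"name": "step_arm", "arguments": {
  "targets": [
    {"x": 0.0005, "y": 0, "z": 0, "ax": 0, "ay": 0, "az": 0, "grip": -1},
    {"x": 0.001, "y": 0, "z": 0, "ax": 0, "ay": 0, "az": 0, "grip": -1},
    {"x": 0.001, "y": 0, "z": 0, "ax": 0, "ay": 0, "az": 0, "grip": -1}
  ]
}}

```text
t: 12.95
position: [439.1, 189.8, 70.3]
eef_rot: [-3.069, -0.598, -0.108]
force: [-0.6, -0.5, 0.3]
opening: -0.1
```

Call:
{"name": "step_arm", "arguments": {
  "targets": [
    {"x": 0.0005, "y": 0, "z": 0, "ax": 0, "ay": 0, "az": 0, "grip": -1},
    {"x": 0.001, "y": 0, "z": 0, "ax": 0, "ay": 0, "az": 0, "grip": -1},
    {"x": 0.001, "y": 0, "z": 0, "ax": 0, "ay": 0, "az": 0, "grip": -1}
  ]
}}

```text
t: 13.25
position: [440.0, 190.1, 70.4]
eef_rot: [-3.069, -0.598, -0.108]
force: [-1.5, -0.3, -0.1]
opening: 0.0
```

Call:
{"name": "step_arm", "arguments": {
  "targets": [
    {"x": 0.0005, "y": 0, "z": 0, "ax": 0, "ay": 0, "az": 0, "grip": -1},
    {"x": 0.0008, "y": 0, "z": 0, "ax": 0, "ay": 0, "az": 0, "grip": -1},
    {"x": 0.0008, "y": 0, "z": 0, "ax": 0, "ay": 0, "az": 0, "grip": -1}
  ]
}}

```text
t: 13.55
position: [440.7, 190.4, 70.4]
eef_rot: [-3.069, -0.598, -0.108]
force: [-0.8, -0.1, 0.2]
opening: 0.1
```

Call:
{"name": "step_arm", "arguments": {
  "targets": [
    {"x": 0.0005, "y": 0, "z": 0, "ax": 0, "ay": 0, "az": 0, "grip": -1},
    {"x": 0.0005, "y": 0, "z": 0, "ax": 0, "ay": 0, "az": 0, "grip": -1}
  ]
}}

```text
t: 13.75
position: [441.2, 190.6, 70.5]
eef_rot: [-3.069, -0.598, -0.108]
force: [0.1, -1.5, 0.3]
opening: 0.1
```

Call:
{"name": "step_arm", "arguments": {
  "targets": [
    {"x": 0.0005, "y": 0, "z": 0, "ax": 0, "ay": 0, "az": 0, "grip": -1},
    {"x": 0.0005, "y": 0, "z": 0, "ax": 0, "ay": 0, "az": 0, "grip": -1}
  ]
}}

```text
t: 13.95
position: [441.6, 190.8, 70.5]
eef_rot: [-3.069, -0.598, -0.107]
force: [-0.1, 0.7, 0.2]
opening: -0.4
```

Call:
{"name": "step_arm", "arguments": {
  "targets": [
    {"x": 0.0005, "y": 0, "z": 0, "ax": 0, "ay": 0, "az": 0, "grip": -1},
    {"x": 0.0005, "y": 0, "z": 0, "ax": 0, "ay": 0, "az": 0, "grip": -1}
  ]
}}

```text
t: 14.15
position: [442.1, 191.0, 70.6]
eef_rot: [-3.069, -0.598, -0.108]
force: [0.0, -0.6, 0.5]
opening: -0.0
```

Call:
{"name": "step_arm", "arguments": {
  "targets": [
    {"x": 0.0005, "y": 0, "z": 0, "ax": 0, "ay": 0, "az": 0, "grip": -1},
    {"x": 0.0005, "y": 0, "z": 0, "ax": 0, "ay": 0, "az": 0, "grip": -1}
  ]
}}

```text
t: 14.35
position: [442.6, 191.2, 70.6]
eef_rot: [-3.069, -0.598, -0.108]
force: [-0.2, -0.1, 0.3]
opening: -0.2
```

Call:
{"name": "step_arm", "arguments": {
  "targets": [
    {"x": 0.0005, "y": 0, "z": 0, "ax": 0, "ay": 0, "az": 0, "grip": -1},
    {"x": 0.0005, "y": 0, "z": 0, "ax": 0, "ay": 0, "az": 0, "grip": -1}
  ]
}}

```text
t: 14.55
position: [443.0, 191.4, 70.6]
eef_rot: [-3.069, -0.598, -0.108]
force: [-1.7, 0.5, -0.5]
opening: 0.3
```

Call:
{"name": "step_arm", "arguments": {
  "targets": [
    {"x": 0.0005, "y": 0, "z": 0, "ax": 0, "ay": 0, "az": 0, "grip": -1},
    {"x": 0.0005, "y": 0, "z": 0, "ax": 0, "ay": 0, "az": 0, "grip": -1}
  ]
}}

```text
t: 14.75
position: [443.5, 191.5, 70.7]
eef_rot: [-3.069, -0.598, -0.108]
force: [-0.3, -0.3, -0.3]
opening: -0.2
```

Call:
{"name": "step_arm", "arguments": {
  "targets": [
    {"x": 0.0004, "y": 0, "z": 0, "ax": 0, "ay": 0, "az": 0, "grip": -1},
    {"x": 0.0004, "y": 0, "z": 0, "ax": 0, "ay": 0, "az": 0, "grip": -1}
  ]
}}

```text
t: 14.95
position: [443.9, 191.7, 70.7]
eef_rot: [-3.069, -0.598, -0.108]
force: [-0.1, 0.3, 0.1]
opening: 0.1
```

Call:
{"name": "step_arm", "arguments": {
  "targets": [
    {"x": 0.0004, "y": 0, "z": 0, "ax": 0, "ay": 0, "az": 0, "grip": -1},
    {"x": 0.0004, "y": 0, "z": 0, "ax": 0, "ay": 0, "az": 0, "grip": -1}
  ]
}}

```text
t: 15.15
position: [444.2, 191.8, 70.7]
eef_rot: [-3.069, -0.598, -0.108]
force: [-0.7, -0.3, 0.4]
opening: -0.0
```

Call:
{"name": "step_arm", "arguments": {
  "targets": [
    {"x": 0.0004, "y": 0, "z": 0, "ax": 0, "ay": 0, "az": 0, "grip": -1},
    {"x": 0.0004, "y": 0, "z": 0, "ax": 0, "ay": 0, "az": 0, "grip": -1}
  ]
}}

```text
t: 15.35
position: [444.5, 191.9, 70.7]
eef_rot: [-3.069, -0.598, -0.107]
force: [-1.5, -0.9, 0.3]
opening: -0.1
```

Call:
{"name": "step_arm", "arguments": {
  "targets": [
    {"x": 0.0004, "y": 0, "z": 0, "ax": 0, "ay": 0, "az": 0, "grip": -1},
    {"x": 0.0004, "y": 0, "z": 0, "ax": 0, "ay": 0, "az": 0, "grip": -1}
  ]
}}

```text
t: 15.55
position: [444.8, 192.0, 70.7]
eef_rot: [-3.069, -0.598, -0.107]
force: [-1.6, -1.4, 1.7]
opening: 0.1
```

Call:
{"name": "step_arm", "arguments": {
  "targets": [
    {"x": 0.0004, "y": 0, "z": 0, "ax": 0, "ay": 0, "az": 0, "grip": -1},
    {"x": 0.0004, "y": 0, "z": 0, "ax": 0, "ay": 0, "az": 0, "grip": -1}
  ]
}}

```text
t: 15.75
position: [445.1, 192.1, 70.7]
eef_rot: [-3.069, -0.598, -0.107]
force: [-3.1, -1.9, 1.4]
opening: 0.2
```

Call:
{"name": "step_arm", "arguments": {
  "targets": [
    {"x": 0.0004, "y": 0, "z": 0, "ax": 0, "ay": 0, "az": 0, "grip": -1},
    {"x": 0.0004, "y": 0, "z": 0, "ax": 0, "ay": 0, "az": 0, "grip": -1}
  ]
}}

```text
t: 15.95
position: [445.4, 192.2, 70.7]
eef_rot: [-3.069, -0.598, -0.106]
force: [-2.8, -3.2, 2.4]
opening: 0.1
```

Call:
{"name": "step_arm", "arguments": {
  "targets": [
    {"x": 0.0003, "y": 0, "z": 0, "ax": 0, "ay": 0, "az": 0, "grip": -1},
    {"x": 0.0003, "y": 0, "z": 0, "ax": 0, "ay": 0, "az": 0, "grip": -1}
  ]
}}

```text
t: 16.15
position: [445.6, 192.3, 70.8]
eef_rot: [-3.069, -0.598, -0.106]
force: [-4.0, -2.9, 3.8]
opening: 0.1
```

Call:
{"name": "step_arm", "arguments": {
  "targets": [
    {"x": 0.0003, "y": 0, "z": 0, "ax": 0, "ay": 0, "az": 0, "grip": -1},
    {"x": 0.0003, "y": 0, "z": 0, "ax": 0, "ay": 0, "az": 0, "grip": -1},
    {"x": 0.0003, "y": 0, "z": 0, "ax": 0, "ay": 0, "az": 0, "grip": -1}
  ]
}}

```text
t: 16.45
position: [445.8, 192.3, 70.7]
eef_rot: [-3.069, -0.598, -0.106]
force: [-5.2, -3.6, 3.6]
opening: 0.4
```

```bash
python3 - <<'E'
from h import *
import pickle
F=[]
for i in range(4):
    c=cam('wrist');F.append(r.read_state()['force'])
F=np.array(F);print((F@ex).round(1),(F@ey).round(1),F[:,2].round(1),pan(r.read_state()['position']))
pickle.dump(c,open('w9.pkl','wb'));save(c,'w9.png')
g=cv2.cvtColor(c['frame'],cv2.COLOR_RGB2GRAY)
e=cv2.HoughCircles(cv2.GaussianBlur(g,(5,5),0),cv2.HOUGH_GRADIENT,1,400,param1=80,param2=20,minRadius=75,maxRadius=100)
print(e)
if e is not None: print(pan(onz(c,*e[0,0,:2],120)))
E
```

```text
[-5.3 -6.8 -6.  -5.9] [-2.1 -1.9 -2.6 -1.5] [2.1 3.9 3.2 3.4] (-40.33, 0.57, 70.74)
[[[315.5 203.5  85.1]]]
(-1.75, 0.74, 120.0)
```

Call:
{"name": "step_arm", "arguments": {
  "targets": [
    {"x": 0, "y": 0.0003, "z": 0, "ax": 0, "ay": 0, "az": 0, "grip": -1},
    {"x": 0, "y": 0.0006, "z": 0, "ax": 0, "ay": 0, "az": 0, "grip": -1},
    {"x": 0.0001, "y": 0.0008, "z": 0, "ax": 0, "ay": 0, "az": 0, "grip": -1},
    {"x": 0.0002, "y": 0.0008, "z": 0, "ax": 0, "ay": 0, "az": 0, "grip": -1}
  ]
}}

```text
t: 17.05
position: [446.4, 191.7, 70.8]
eef_rot: [-3.069, -0.598, -0.106]
force: [-3.9, -4.7, 3.4]
opening: -0.1
```

```bash
python3 - <<'E'
from h import *
import pickle
F=[]
for i in range(6):
    c=cam('wrist');F.append(r.read_state()['force'])
F=np.array(F);print((F@ex).round(1),(F@ey).round(1),F[:,2].round(1),pan(r.read_state()['position']))
g=cv2.cvtColor(c['frame'],cv2.COLOR_RGB2GRAY)
e=cv2.HoughCircles(cv2.GaussianBlur(g,(5,5),0),cv2.HOUGH_GRADIENT,1,400,param1=80,param2=20,minRadius=75,maxRadius=100)
print(e,pan(onz(c,*e[0,0,:2],120)))
E
```

```text
[-5.6 -5.1 -5.6 -5.7 -5.3 -5.1] [-1.3 -1.7 -1.9 -1.5 -2.6 -1.6] [4.  3.3 3.1 3.2 3.  3.7] (-40.02, -0.19, 70.75)
[[[314.5 204.5  85.1]]] (-1.77, 0.27, 120.0)
```

Call:
{"name": "step_arm", "arguments": {
  "targets": [
    {"x": 0, "y": 0.0004, "z": 0, "ax": 0, "ay": 0, "az": 0, "grip": -1},
    {"x": 0.0001, "y": 0.0008, "z": 0, "ax": 0, "ay": 0, "az": 0, "grip": -1},
    {"x": 0.0002, "y": 0.0012, "z": 0, "ax": 0, "ay": 0, "az": 0, "grip": -1},
    {"x": 0.0003, "y": 0.0012, "z": 0, "ax": 0, "ay": 0, "az": 0, "grip": -1}
  ]
}}

```text
t: 17.75
position: [447.3, 190.9, 70.9]
eef_rot: [-3.069, -0.598, -0.107]
force: [-3.6, -3.4, 2.8]
opening: 0.3
```

```bash
cat > m.py <<'E'
from h import *
F=[]
for i in range(6):
    c=cam('wrist');F.append(r.read_state()['force'])
F=np.array(F);print((F@ex).round(1),(F@ey).round(1),F[:,2].round(1),pan(r.read_state()['position']))
g=cv2.cvtColor(c['frame'],cv2.COLOR_RGB2GRAY)
e=cv2.HoughCircles(cv2.GaussianBlur(g,(5,5),0),cv2.HOUGH_GRADIENT,1,400,param1=80,param2=20,minRadius=75,maxRadius=100)
print(e,pan(onz(c,*e[0,0,:2],120)))
E
python3 m.py
```

```text
[-4.9 -5.7 -5.7 -5.1 -4.8 -4.7] [-1.7 -2.3 -2.1 -1.5 -2.2 -1.3] [2.9 3.1 2.9 2.6 3.7 3.6] (-39.42, -1.35, 70.87)
[[[311.5 203.5  86.1]]] (-0.93, -0.0, 120.0)
```

Call:
{"name": "step_arm", "arguments": {
  "targets": [
    {"x": 0.0001, "y": 0.0004, "z": 0, "ax": 0, "ay": 0, "az": 0, "grip": -1},
    {"x": 0.0002, "y": 0.0008, "z": 0, "ax": 0, "ay": 0, "az": 0, "grip": -1},
    {"x": 0.0003, "y": 0.0012, "z": 0, "ax": 0, "ay": 0, "az": 0, "grip": -1},
    {"x": 0.0004, "y": 0.0012, "z": 0, "ax": 0, "ay": 0, "az": 0, "grip": -1}
  ]
}}

```text
t: 18.45
position: [447.6, 190.3, 70.8]
eef_rot: [-3.068, -0.598, -0.106]
force: [-6.2, -1.1, 3.5]
opening: -0.1
```

```bash
python3 m.py
```

```text
[-5.5 -5.  -5.9 -6.1 -5.4 -6.5] [ 0.7  0.7 -0.1  1.1  1.   0.4] [2.7 3.1 3.4 4.1 3.5 1.9] (-39.33, -1.9, 70.75)
[[[310.5 203.5  86.1]]] (-0.78, -0.33, 120.0)
```

Call:
{"name": "step_arm", "arguments": {
  "targets": [
    {"x": 0.0001, "y": 0, "z": 0, "ax": 0, "ay": 0, "az": 0, "grip": -1},
    {"x": 0.0002, "y": 0, "z": 0, "ax": 0, "ay": 0, "az": 0, "grip": -1},
    {"x": 0.0003, "y": 0, "z": 0, "ax": 0, "ay": 0, "az": 0, "grip": -1},
    {"x": 0.0003, "y": 0, "z": 0, "ax": 0, "ay": 0, "az": 0, "grip": -1}
  ]
}}

```text
t: 19.15
position: [447.7, 190.4, 70.8]
eef_rot: [-3.068, -0.598, -0.105]
force: [-5.4, -1.5, 4.5]
opening: -0.3
```

```bash
python3 m.py
```

```text
[-5.8 -6.4 -6.4 -6.5 -6.  -6.4] [ 0.8  0.9  0.9  0.1 -0.3  0.2] [3.9 3.2 4.3 2.6 3.8 3.9] (-39.2, -1.91, 70.76)
[[[310.5 204.5  85.9]]] (-0.93, -0.3, 120.0)
```

Call:
{"name": "step_arm", "arguments": {
  "targets": [
    {"x": 0.0001, "y": 0, "z": 0, "ax": 0, "ay": 0, "az": 0, "grip": -1},
    {"x": 0.0002, "y": 0, "z": -0.0002, "ax": 0, "ay": 0, "az": 0, "grip": -1},
    {"x": 0.0003, "y": 0, "z": -0.0003, "ax": 0, "ay": 0, "az": 0, "grip": -1},
    {"x": 0.0003, "y": 0, "z": -0.0003, "ax": 0, "ay": 0, "az": 0, "grip": -1},
    {"x": 0.0003, "y": 0, "z": -0.0003, "ax": 0, "ay": 0, "az": 0, "grip": -1}
  ]
}}

```text
t: 19.95
position: [447.9, 190.5, 71.0]
eef_rot: [-3.068, -0.598, -0.105]
force: [-5.7, -1.9, 3.9]
opening: -0.0
```

```bash
python3 m.py
```

```text
[-6.5 -6.5 -6.  -6.6 -6.4 -7.2] [ 0.4  0.3 -0.   0.9  1.1  1.6] [3.5 2.9 3.5 3.8 2.7 3.7] (-39.06, -1.91, 70.93)
[[[312.5 202.5  86. ]]] (-0.14, -0.9, 120.0)
```

Call:
{"name": "step_arm", "arguments": {
  "targets": [
    {"x": -0.001, "y": 0, "z": 0, "ax": 0, "ay": 0, "az": 0, "grip": -1},
    {"x": -0.002, "y": 0, "z": 0, "ax": 0, "ay": 0, "az": 0, "grip": -1},
    {"x": -0.005, "y": 0, "z": 0, "ax": 0, "ay": 0, "az": 0, "grip": -1},
    {"x": -0.015, "y": 0, "z": -0.001, "ax": 0, "ay": 0, "az": 0, "grip": -1},
    {"x": -0.035, "y": 0, "z": -0.002, "ax": 0, "ay": 0, "az": 0, "grip": -1},
    {"x": -0.045, "y": 0, "z": -0.03, "ax": 0, "ay": 0, "az": 0, "grip": -1},
    {"x": -0.045, "y": 0, "z": -0.08, "ax": 0, "ay": 0, "az": 0, "grip": -1},
    {"x": -0.045, "y": 0, "z": -0.08, "ax": 0, "ay": 0, "az": 0, "grip": -1},
    {"x": -0.045, "y": 0, "z": -0.08, "ax": 0, "ay": 0, "az": 0, "grip": -1}
  ]
}}

```text
t: 21.15
position: [403.2, 171.5, 149.9]
eef_rot: [-3.068, -0.598, -0.115]
force: [-0.3, 0.6, -0.2]
opening: -0.1
```

```bash
python3 - <<'E'
from h import *
import pickle
c=cam('wrist');S=cam('side');pickle.dump(c,open('w10.pkl','wb'))
cv2.imwrite('pics/crop10.png',np.hstack([cv2.resize(c['frame'][0:300,170:470],(450,450)),cv2.resize(S['frame'][250:360,180:285],(344,450))])[:,:,::-1])
s=r.read_state();print(s['force'],pan(s['position']))
g=cv2.cvtColor(c['frame'],cv2.COLOR_RGB2GRAY)
e=cv2.HoughCircles(cv2.GaussianBlur(g,(5,5),0),cv2.HOUGH_GRADIENT,1,400,param1=80,param2=20,minRadius=45,maxRadius=70)
print(e,pan(onz(c,*e[0,0,:2],120)))
E
```

```text
[-0.39904148 -1.36112721 -0.07280451] (-89.42, -2.41, 147.25)
[[[310.5  80.5  57.3]]] (-2.84, 0.42, 120.0)
```

View pics/crop10.png

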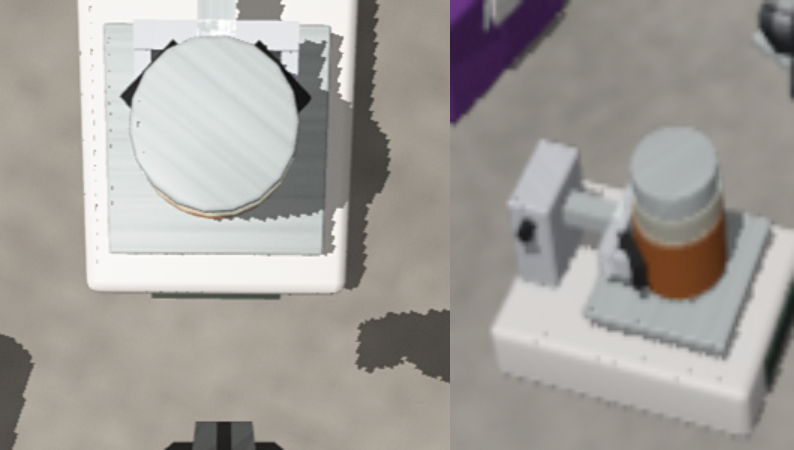

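```bash
python3 -c "
from h import *
print(r.sign_off())"
```

```text
the job is handed in; nothing more can be done
None
```

The small brown-filled jar is standing on the pan, seated in the V-stop, and I handed the job in at about 21 s of the 61 s. There is no verdict to report.

- **Placing:** I gripped the jar with a 35 N squeeze. I set it down on the small scale's pan about 16 mm before the pan's centre, clear of the stop, pressing about 6 N as it touched.
- **Pressing home:** I pushed the jar low down with the closed fingertips. It first touched only one face of the V. I moved the tool sideways until the side force fell from about -2 N to about +0.6 N, which I read as bearing on both faces. I then held a push of about 6 to 7 N for more than half a second.
- **Force on the stop:** I could not measure this directly. I estimate 4 to 5.5 N net, after subtracting the friction on the pan.
- **Last checks:** After backing off, the pictures showed the jar upright against both faces with its foot inside the pan. The arm was 75 mm above the scale and touching nothing.
- **Position, where checks disagreed:** The last camera readings of the jar's centre ranged from -0.1 to -2.8 mm along x and from -0.9 to +0.4 mm along y. They scatter by 1 to 3 mm, but all are within tolerance.
- **Grip reading:** The gripper showed 51.4 mm on a 56 mm jar, which I did not explain; the jar stayed firm and upright in the grip.
- **Other things:** I saw no contact with them, but did not re-measure where they stood.

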